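# Lever open the grip case and lay the red pole grip in the cradle

## Task

Pick up the scraper and slip its blade into the slot at the front of the closed case to lever up the stiff blue lid, keeping the gripper's own fingers off the case and lid until the blade has raised the lid well clear of the rim. Swing the lid fully back and leave it standing open, lay the scraper flat on its black mat again, then lift the red pole grip out of the case and lay it squarely in the two saddles of the wooden cradle, upright as it lay in the case and midway along them, in line with the bamboo shaft. Leave the yellow grip in the case and do not disturb the glue bottle, the jar or the hammer.

Things in the scene. Friction and masses are not known exactly. Their poses are not given: they have to be found in the camera images.
- case: fixed plywood case, outside 150 (x) x 246 (y) x 60 mm high without lid, walls and floor 6 mm thick, open on top under the lid; origin: centre of its underside; the front (with the blade slot) faces its -x, the lid is hinged on the rear (+x) top edge; z up
- case_slot (a point): middle of the mouth of the blade slot, in the outer face of the case's front wall, 54 mm above the bench: an opening 80 mm wide (along the case's y) and 12 mm high (48 to 60 mm above the bench), between the wall below and the lid's underside above; axes as the case
- lid (a joint): hinge angle of the blue lid, rad: 0 shut, 1.57 upright, 1.85 stop (leaning back). Stiff: it stays where left; about 2 N at the front edge lifts it. Lid 154 x 250 x 8 mm, 0.13 kg, no handle; hinge line along the case's y through x = +75, z = 60 mm of the case; it overhangs the front face by 4 mm
- lid_edge (a point): middle of the lower front edge of the lid, 154 mm from the hinge line; it moves with the lid
- scraper: scraper lying flat on the mat, 200 mm long: dark wooden handle 110 x 24 wide x 26 mm high, steel blade 94 x 30 wide x 3 mm thick, 0.12 kg; origin: centre of the handle's underside; x points to the blade tip, z up; the blade spans x = +51 to +145 mm, its mid-plane 13 mm above the origin
- scraper_tip (a point): middle of the blade's tip edge, at x = +145 mm, z = +13 mm of the scraper
- mat: black rubber mat fixed to the bench, 250 (x) x 120 (y) x 4 mm; origin: centre of its underside; the scraper starts on it, more or less along its x, with its handle's centre some 45 mm to the -x side
- red_grip: red ski-pole grip with black ribs, a rounded bar 110 long (its x) x 30 wide x 30 mm high with a black end 33 mm wide at -x, 0.08 kg; origin: centre of its underside; it lies on the case's floor roughly along the case's x, in the left or the right half
- yellow_grip: the same grip in yellow, in the other half of the case (about 104 mm beside the red one); it stays there; origin: centre of its underside
- cradle: fixed wooden cradle: saddles at x = -32 and +32 mm, 12 mm thick, floor 30 mm above the origin and 36 mm wide, cheeks flaring to 62 mm wide at 54 mm height; base 12 mm high; bamboo shaft stub (18 mm dia) along x from +80 to +165 mm, axis 45 mm up. Origin: bench level midway between the saddles; a grip laid right has its origin at (0, 0, 30 mm), x along the cradle's x, either way round
- glue: white glue bottle with orange cap, 56 mm diameter, 150 mm tall, standing behind the work; origin: centre of its underside
- jar: amber jar with steel lid, 68 mm diameter, 85 mm tall, standing behind the work; origin: centre of its underside
- hammer: hammer lying on the left of the bench, about 250 mm long, along its x; origin: under its middle
Things that resemble listed ones, but are neither listed nor needed, are in the scene too. Of the things shaped like the scraper, the wooden one is meant.

How it is judged:
By the outcome, as a careful person would: the job done as asked, in the order asked, and still so for the second after the job is handed in, with the robot touching nothing.
It also fails if it takes over 59 s, if anything falls off the work surface, if the arm or the gripper's body presses on something with over 40 N, if the wrist force passes 120 N, or if a joint passes its speed limit or range.

## Robot

A 7-joint arm with a two-finger parallel gripper is mounted at the origin on the work surface. World frame = base frame: x ahead of the robot, y to its left, z up, the work surface at z = 0. Lengths are in m, angles in rad, forces in N, time in s.
With the tool pointing down it reaches from about 0.4 to 0.85 m from the base axis. Payload 10.4 kg.
Tool frame: the origin (TCP) lies at the very end of the fingers, on their centre line; the grasp point (between the pads) lies 19 mm behind it; z points along the fingers, y is the direction in which the jaws open and shut (so a half turn about z gives the same grasp; the last joint's range is limited). The gripper opens to 85 mm and grips with 20 to 120 N. Pads are 22 mm wide; open, the fingers measure 114 mm over their backs; the gripper's body (76 mm by 85 mm) begins 54 mm behind the grasp point. The pads swing forward as they close: fully open they stand 13 mm farther back than shut.
Start: joints at [-1.331, 0.332, -0.065, 1.46, 0.022, 1.35, -0.088], TCP at [0.162, 0.604, 0.231] pointing down, gripper open.
Joint ranges: [-2.6, 2.6], [-0.5, 2.12], [-1.47, 1.34], [0.16, 2.42], [-1.27, 4.41], [0.06, 2.06], [-2.6, 2.6]. Speed limits (rad/s): [2.22, 2.22, 2.79, 2.79, 3.14, 3.14, 3.14].

## Interface

Orientations are given as a unit quaternion [x, y, z, w].
In Python, from plant import * gives the robot as it stands. Calls block until the motion is done:
- reach(position, orientation): joint-space move of the TCP to a pose.
- servo_line(position, max_speed=0.15, rot=None, until_force=None): straight line of the TCP; rot=None keeps the orientation; max_speed is the mean speed in m/s. With until_force (N) it stops when the force on the tool has changed by that much, and returns True; else False.
- move_j(angles): joint-space move.
- set_gripper(opening, force=None): finger opening in m; force is the grip in N (None keeps the last); returns when the fingers have stopped.
- pause(seconds).
- solve_ik(position, orientation): joint angles nearest the present ones, or None.
- get_obs(): the state.
- capture(name): name is "scene" or "side" or "wrist"; returns the picture (480x640x3 uint8, red, green, blue); there is no depth.
- get_calibration(name): a dict with "fov_y" (degrees; the focal length in pixels is half the picture's height over the tangent of half this angle, whatever the lens; pixels are square), "cx", "cy" (the principal point, pixels), "pose" (4x4, takes a point from camera to world coordinates); the wrist camera has in their place "hand_eye" (4x4, takes a point from camera to tool coordinates, whose origin is the TCP and whose axes are the flange's). Camera axes: x right, y down, z forward; pixel columns grow to the right and rows downward; lengths in m; the calibration is good to about 2 mm. A picture is of the moment at which its call begins: read the wrist's pose just before it. get_calibration takes no time and is no camera call.
A pose or a line that the arm cannot do raises IKError and nothing moves.
- close_job(): hands the job in, once; it reports no verdict.
The state is a dict: "time": time; "joint_pos": joint angles; "qvel": joint speeds; "effort": joint torques, N m; "ee_pos": TCP position; "eef_rot": TCP orientation; "force": force on the tool from outside, world axes, zero at the start; "wrist_torque": the same for the moment, N m; "gripper_width": finger opening in m.
Only numpy, scipy, OpenCV 4.12 (cv2) and the standard library are available. Lean on these libraries where they do the work, as an engineer would, in place of code of your own. Each camera call takes 0.05 s, during which the arm holds its last target. There are 200 camera calls.

## Working session

There is one attempt and no reset: what is moved stays moved. The work goes in short steps, each a Python script; the robot and the scene stay as the last script left them, time stands still between calls to the robot, and variables do not carry over. Pictures are saved under pics/ and viewed, about 8 in all and at most 12, crops included, and the job is handed in when it is done.

```bash
ls; mkdir -p pics; python3 - <<'E'
from plant import *
import cv2,numpy as np
o=get_obs();print(o)
for n in("scene","side","wrist"):
    im=capture(n);cv2.imwrite(f"pics/{n}0.png",im[:,:,::-1]);c=get_calibration(n);print(n,{k:np.round(v,4).tolist() if not isinstance(v,str) else v for k,v in c.items()})
E
```

```text
pics
{'time': 0.0, 'joint_pos': array([-1.33063155,  0.33287584, -0.06466663,  1.46095134,  0.0215949 ,
        1.34990143, -0.088502  ]), 'qvel': array([-8.89941086e-04, -5.07716395e-04, -1.22677661e-03, -1.09030900e-03,
       -5.12634654e-05,  1.12507880e-03, -8.88328858e-04]), 'effort': array([ 1.46552502e-04, -6.25436568e+01,  4.90647659e-02, -3.91615856e+01,
        1.62422756e-02,  9.95560287e-03, -4.06132472e-05]), 'ee_pos': array([0.16226906, 0.60317344, 0.23050858]), 'eef_rot': array([ 1.31011382e-01,  9.91380602e-01, -7.18129929e-04, -5.79402740e-05]), 'force': array([ 0.58203157, -0.14229085,  0.05082526]), 'wrist_torque': array([-0.03308395, -0.02248432,  0.01032547]), 'gripper_width': 0.08544223785509862}
scene {'fov_y': 56.4718, 'cx': 320.9036, 'cy': 239.1576, 'pose': [[-0.6992, 0.6084, -0.3755, 0.8872], [0.7149, 0.5915, -0.3728, 0.4855], [-0.0047, -0.5291, -0.8485, 1.0044], [0.0, 0.0, 0.0, 1.0]]}
side {'fov_y': 56.5385, 'cx': 313.7273, 'cy': 235.5909, 'pose': [[0.981, -0.1452, 0.129, 0.3082], [-0.194, -0.7669, 0.6118, -0.7678], [0.0101, -0.6252, -0.7804, 1.1465], [0.0, 0.0, 0.0, 1.0]]}
wrist {'fov_y': 67.3132, 'cx': 322.5802, 'cy': 240.84, 'hand_eye': [[-0.0003, -0.9445, -0.3286, 0.0845], [1.0, -0.0005, 0.0006, 0.0012], [-0.0008, -0.3286, 0.9445, -0.1428], [0.0, 0.0, 0.0, 1.0]]}
```

View pics/scene0.png

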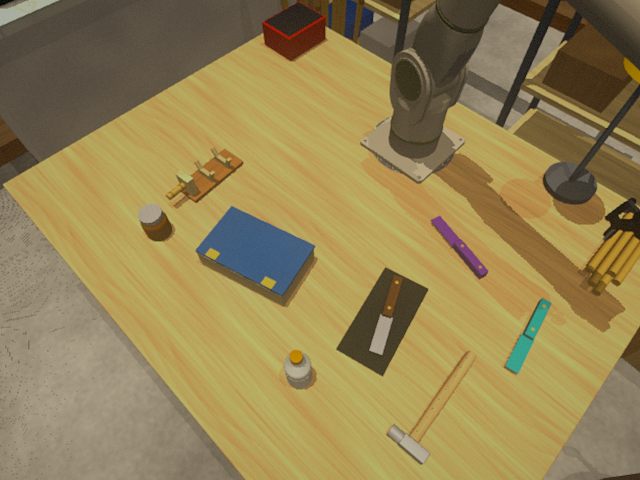

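View pics/side0.png

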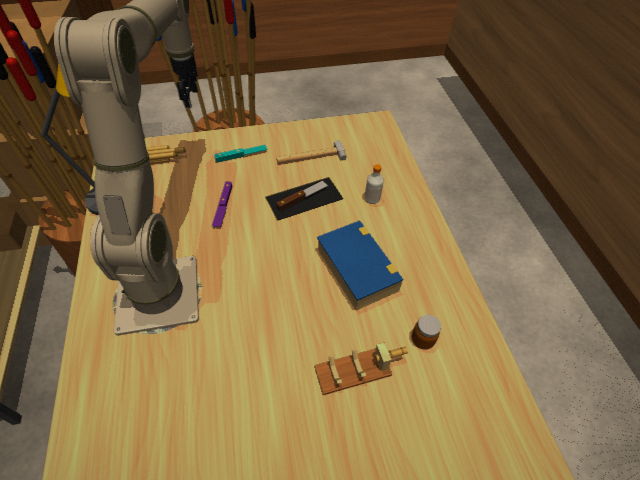

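The scene shows the blue-lidded case at (256,250), hinges at the far side (212,255)/(268,283), and the cradle at (205,175). There are three scraper-shaped things: purple (459,246), teal (528,335) and the brown-wood one on the mat (387,315). The last is the one meant (wooden handle, steel blade, on the mat). Next I measure coarsely.

```bash
cat > h.py <<'E'
import cv2,numpy as np
from scipy.spatial.transform import Rotation as R
from plant import *
def cam(n,o=None):
    c=get_calibration(n);f=240/np.tan(np.radians(c["fov_y"])/2)
    K=np.array([[f,0,c["cx"]],[0,f,c["cy"]],[0,0,1]])
    if n=="wrist":
        T=np.eye(4);T[:3,:3]=R.from_quat(o["eef_rot"]).as_matrix();T[:3,3]=o["ee_pos"];P=T@np.array(c["hand_eye"])
    else:P=np.array(c["pose"])
    return K,P
def cast(K,P,uv,z):
    uv=np.asarray(uv,float).reshape(-1,2);d=(P[:3,:3]@np.linalg.inv(K)@np.c_[uv,np.ones(len(uv))].T).T
    return (P[:3,3]+d*((z-P[2,3])/d[:,2])[:,None])[:,:2]
def proj(K,P,X):
    X=np.atleast_2d(X);c=(X-P[:3,3])@P[:3,:3];p=c@K.T;return p[:,:2]/p[:,2:]
def mask(im,lo,hi,k=3):
    h=cv2.cvtColor(im,cv2.COLOR_RGB2HSV);m=cv2.inRange(h,np.array(lo),np.array(hi))
    return cv2.morphologyEx(m,cv2.MORPH_OPEN,np.ones((k,k)))
def blobs(m,amin=50):
    cs,_=cv2.findContours(m,cv2.RETR_EXTERNAL,cv2.CHAIN_APPROX_NONE)
    return sorted([c for c in cs if cv2.contourArea(c)>amin],key=cv2.contourArea)[::-1]
def wrect(K,P,c,z):
    """centre, (long,short), yaw of long axis in (-90,90]"""
    w=cast(K,P,c.reshape(-1,2),z);(cx,cy),(a,b),t=cv2.minAreaRect((w*1000).astype(np.float32))
    if a<b:a,b,t=b,a,t+90
    return np.round([cx,cy,a,b,(t+90)%180-90],1)
def shot(n,name):
    o=get_obs();im=capture(n);cv2.imwrite(f"pics/{name}.png",im[:,:,::-1]);return im,*cam(n,o)
E
python3 - <<'E'
from h import *
for n in("scene","side"):
    im=cv2.imread(f"pics/{n}0.png")[:,:,::-1].copy();K,P=cam(n)
    for nm,lo,hi,z in(("blue",(100,120,40),(125,255,255),.068),("mat",(0,0,0),(179,110,75),.004),("brown",(3,120,50),(13,255,160),.012),):
        for c in blobs(mask(im,lo,hi),80)[:7]:
            x,y,w,h=cv2.boundingRect(c);print(n,nm,(x,y,w,h),wrect(K,P,c,z))
    for nm,(u,v) in (("pxhsv",(0,0)),):
        hs=cv2.cvtColor(im,cv2.COLOR_RGB2HSV)
        for p in ([(355,320),(392,293),(381,338),(201,190),(256,240)] if n=="scene" else [(279,203),(290,200),(318,188),(350,378),(360,260)]): print(p,hs[p[1],p[0]])
E
```

```text
scene blue (225, 228, 69, 54) [607.5  -6.1 160.5 142.  -85.8]
scene blue (346, 0, 10, 23) [-298.8 -530.1  138.7   31.9   40.1]
scene mat (414, 16, 68, 72) [-420.1 -213.4  381.   227.7   15. ]
scene mat (564, 0, 76, 69) [-937.   150.6  387.4  258.    25.7]
scene mat (556, 86, 84, 118) [-420.7  437.7  615.    85.5    2.1]
scene mat (446, 0, 54, 30) [-699.8 -271.7  253.7  158.1   13.3]
scene mat (497, 0, 63, 126) [-622.    35.1  785.7   39.2   16. ]
scene mat (269, 4, 50, 30) [-1.927e+02 -7.239e+02  1.737e+02  1.333e+02 -5.000e-01]
scene mat (394, 0, 17, 55) [-443.5 -396.1  349.9   33.3   33.6]
scene brown (262, 19, 63, 41) [-100.1 -614.1  232.3  221.3  -37.9]
(355, 320) [ 21 124  72]
(392, 293) [ 15 176 113]
(381, 338) [ 20  48 171]
(201, 190) [ 16 190 166]
(256, 240) [106 126 128]
side blue (319, 222, 83, 77) [600.6 -28.8 249.  152.9 -74.7]
side mat (0, 245, 52, 180) [-357.   -31.9  564.7   58.3  -88.4]
side mat (133, 230, 49, 84) [ 13.1  87.  309.6 135.6  82.5]
side mat (154, 0, 39, 54) [  38.8 1650.7  578.9  176.6  -87.3]
side mat (116, 63, 31, 98) [-136.   964.2  725.5  105.5  -85. ]
side mat (267, 178, 75, 42) [496.6 302.9 246.4 117.3  13.2]
side mat (117, 20, 37, 43) [-112.7 1554.4  457.3  161.5  -73.1]
side mat (135, 161, 18, 71) [-54.1 427.3 343.5  59.7 -86.6]
side brown (251, 0, 207, 61) [ 999.6 1442.  1167.7  632.    -9.9]
side brown (318, 350, 73, 44) [ 507.9 -341.3  186.1   79.2    4.8]
side brown (44, 212, 41, 38) [-304.   288.7  162.1  120.7   89.3]
side brown (139, 44, 29, 28) [ -56.9 1324.8  252.2  121.3  -80. ]
side brown (234, 0, 13, 63) [ 390.6 1540.7  656.5   44.6   87.4]
side brown (209, 112, 19, 17) [228.2 790.8 111.5  73.2  85.7]
side brown (202, 25, 9, 27) [ 210.3 1474.6  269.5   23.9  -87.2]
(279, 203) [ 12 188  84]
(290, 200) [ 12 203  84]
(318, 188) [ 16  45 160]
(350, 378) [ 13 185 150]
(360, 260) [105 188 111]
```

```bash
cat >> h.py <<'E'
def q(psi,pitch=0):
    """tool down, jaws across heading psi (deg)"""
    p=np.radians(psi);c,s=np.cos(p),np.sin(p)
    M=np.array([[-c,-s,0],[-s,c,0],[0,0,-1]]).T
    M=np.array([[-c,-s,0],[-s,c,0],[0,0,-1.]]).T.copy()
    M=np.column_stack([[-c,-s,0],[-s,c,0],[0,0,-1]])
    return (R.from_rotvec(np.radians(pitch)*np.array([-s,c,0]))*R.from_matrix(M)).as_quat()
E
sed -i '/M=np.array(\[\[-c,-s,0\]/d' h.py
python3 - <<'E'
from h import *
reach([.47,.285,.25],q(13))
o=get_obs();print(o["time"],o["ee_pos"],o["force"])
im,K,P=shot("wrist","w1")
h=cv2.cvtColor(im,cv2.COLOR_RGB2HSV)
for nm,lo,hi,z in(("mat",(0,0,0),(179,255,75),.004),("brown",(3,130,60),(16,255,150),.030),("steel",(0,0,110),(179,75,255),.0185)):
    for c in blobs(mask(im,lo,hi),300)[:4]: print(nm,cv2.boundingRect(c),wrect(K,P,c,z))
E
```

```text
1.775 [0.46937158 0.28614243 0.24988232] [-0.2639838  -0.24966717 -1.13420804]
mat (0, 313, 640, 167) [747.8 347.6 947.4 280.1 -77. ]
mat (277, 107, 117, 214) [496.9 306.9 247.2 118.7  13.2]
mat (90, 186, 40, 144) [600.4  66.4 179.6  10.4  15.3]
mat (624, 61, 16, 48) [291.9 561.5  45.   14.6  29.2]
brown (308, 128, 42, 106) [448.1 289.2 107.3  22.7  24.7]
steel (325, 225, 41, 80) [538.  330.4  94.1  30.4  24.6]
steel (613, 376, 27, 76) [665.3 745.9 131.5  33.2  29.2]
steel (221, 419, 44, 34) [806.3 252.8  64.7  44.9 -47.8]
```

View pics/w1.png

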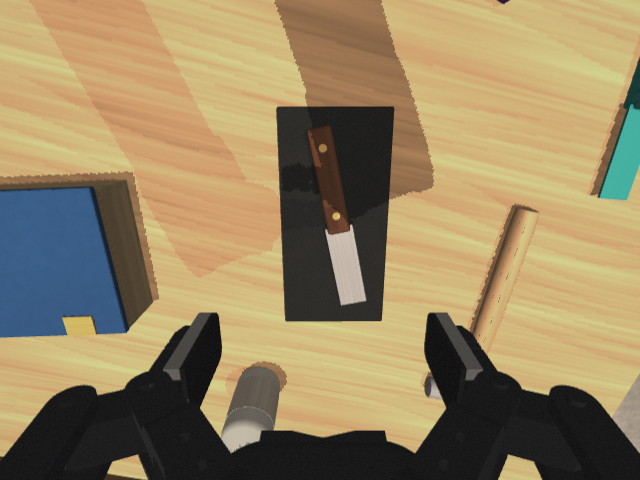

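```bash
python3 - <<'E'
import cv2
im=cv2.imread("pics/w1.png");cv2.imwrite("pics/w1c.png",cv2.resize(im[95:330,260:410],None,fx=2.5,fy=2.5,interpolation=cv2.INTER_CUBIC))
E
```

```text
(no output)
```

View pics/w1c.png

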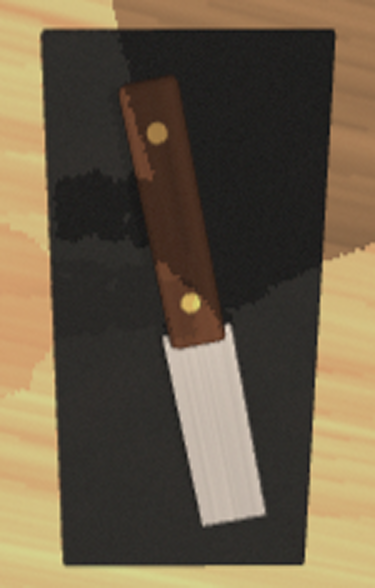

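The crop confirms the wooden handle with two brass rivets and the steel blade, on the mat. Next I grasp it, after IK checks on the insertion poses.

```bash
cat >> h.py <<'E'
CASE=np.array([.6026,-.0283]);CY=15.3
def cw(x,y,z):
    c,s=np.cos(np.radians(CY)),np.sin(np.radians(CY));return np.array([CASE[0]+c*x-s*y,CASE[1]+s*x+c*y,z])
G=.035            # grip point along scraper
def tip2tcp(tx,tz,dz):  # case-frame tip -> tcp, dz = tcp height above blade mid-plane
    return cw(tx-(.145-G),0,tz+dz)
E
python3 - <<'E'
from h import *
for tx in(-.115,-.095,-.045):print(tx,tip2tcp(tx,.054,-.009),solve_ik(tip2tcp(tx,.054,-.009),q(CY)))
for th in(.5,1,1.5,1.85):
    p=tip2tcp(.075-.12*np.cos(th),.06+.12*np.sin(th),-.009);print(p,solve_ik(p,q(CY)))
c,s=np.cos(np.radians(24.65)),np.sin(np.radians(24.65))
g=np.array([.4481+G*c,.2892+G*s])
set_gripper(.06)
reach([*g,.06],q(24.65))
servo_line([*g,.008],.1)
set_gripper(0,110)
o=get_obs();print(o["time"],o["ee_pos"],o["gripper_width"],o["force"])
servo_line([*g,.09],.15)
o=get_obs();print(o["time"],o["ee_pos"],o["gripper_width"],o["force"])
reach(tip2tcp(-.13,.12,-.009),q(CY))
o=get_obs();print(o["time"],o["ee_pos"],o["gripper_width"],o["force"])
shot("side","s2")
im,K,P=shot("wrist","w2")
m=mask(im,(100,120,40),(125,255,255))
for c in blobs(m,300)[:2]: print(cv2.boundingRect(c),wrect(K,P,c,.068))
E
```

```text
-0.115 [ 0.38557458 -0.08767144  0.045     ] [-0.46192625  0.02484492  0.58363421  2.25867384 -0.01802982  0.86226561
  1.9711308 ]
-0.095 [ 0.40486573 -0.08239398  0.045     ] [-0.45604521  0.07283194  0.56792526  2.21733677 -0.05151606  0.86348154
  1.9820007 ]
-0.045 [ 0.4530936  -0.06920032  0.045     ] [-0.44642515  0.18388929  0.53883635  2.10991758 -0.1223414   0.87706481
  2.00124192]
[ 0.46726304 -0.065324    0.10853106] [-0.44279048  0.10523623  0.51432244  2.02454147 -0.06045308  1.02615855
  1.93834022]
[ 0.50630218 -0.0546441   0.15197652] [-0.42933542  0.1396527   0.48631844  1.88849427 -0.07198062  1.13046258
  1.9215081 ]
[ 0.56065288 -0.03977543  0.1706994 ] [-0.40681526  0.24475294  0.46130927  1.73397169 -0.11644826  1.18993987
  1.92383155]
[ 0.6007392  -0.02880906  0.16635302] [-0.38826437  0.33787157  0.44559463  1.63365873 -0.15359711  1.20489541
  1.92827955]
4.0833 [0.48044236 0.30417387 0.00900496] 0.021667764160188528 [-1.41610115 -0.38902253  6.30644415]
4.7833 [0.47940017 0.30349106 0.08913381] 0.02177496105371797 [-0.04159682 -0.75993955 -1.32402397]
6.3 [ 0.37186203 -0.09087551  0.11116566] 0.0220822550231164 [ 0.22224529 -0.01605327 -0.7592186 ]
```

```bash
python3 - <<'E'
import cv2,numpy as np
a=cv2.imread("pics/s2.png")[120:420,200:500];b=cv2.imread("pics/w2.png")
cv2.imwrite("pics/c3.png",np.hstack([cv2.resize(a,(400,400)),cv2.resize(b,(400,300))[0:300] if 0 else cv2.copyMakeBorder(cv2.resize(b,(400,300)),0,100,0,0,0)]))
E
```

```text
(no output)
```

View pics/c3.png

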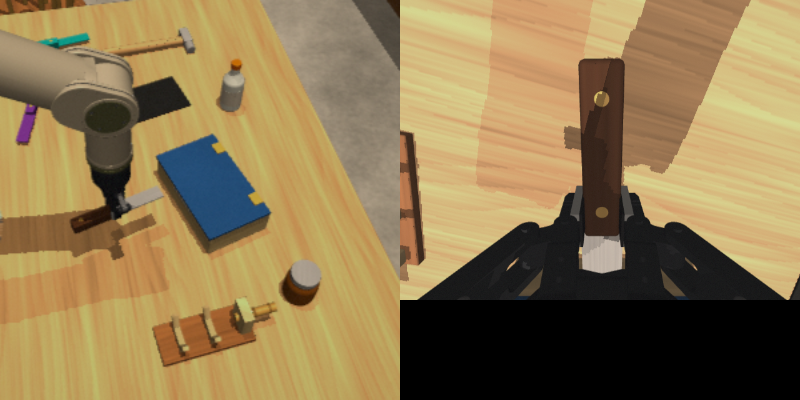

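Side view: the scraper is held level and pointing at the case front, with the tip near full-image (320,265). I check the tip numerically, and the case pose in the scene view.

```bash
python3 - <<'E'
from h import *
o=get_obs();M=R.from_quat(o["eef_rot"]).as_matrix()
im=cv2.imread("pics/s2.png")[:,:,::-1].copy();K,P=cam("side")
X=[o["ee_pos"]+M@np.array([-a,b,-.009+ .0]) for a in(.110,.022) for b in(-.015,.015)]
# blade midplane is above TCP by 8..9mm (tool z down => -z)
print("pred tipR,tipL,baseR,baseL",proj(K,P,X).round(1).tolist())
for c in blobs(mask(im,(0,0,115),(179,75,255),2)[200:330,270:350].copy(),20): 
    c=c+[270,200];print(cv2.boundingRect(c),cv2.boxPoints(cv2.minAreaRect(c)).round(1).tolist())
im=cv2.imread("pics/scene0.png")[:,:,::-1].copy();K,P=cam("scene")
for c in blobs(mask(im,(95,90,30),(130,255,255)),800)[:2]:
    w=cast(K,P,c,.068);print(cv2.boundingRect(c),wrect(K,P,c,.068))
E
```

```text
pred tipR,tipL,baseR,baseL [[322.9, 266.4], [318.1, 258.6], [294.4, 278.1], [289.8, 270.0]]
(295, 261, 28, 16) [[294.0, 269.6000061035156], [319.3999938964844, 259.3999938964844], [322.79998779296875, 267.8999938964844], [297.3999938964844, 278.0]]
(197, 207, 117, 88) [602.9 -23.7 246.8 152.1 -74.6]
```

```bash
sed -i 's/^CASE=.*;CY/CASE=np.array([.6037,-.0260]);CY/' h.py; python3 - <<'E'
from h import *
dz=-.008
def st(t):
    o=get_obs();print(t,round(o["time"],2),o["ee_pos"].round(4),o["force"].round(1),round(o["gripper_width"],4))
servo_line(tip2tcp(-.105,.0555,dz),.1,rot=q(CY));st("pre")
r=servo_line(tip2tcp(-.045,.0555,dz),.06,until_force=8);st(f"in {r}")
if not r:
    for th in(.15,.35):
        servo_line(tip2tcp(.075-.12*np.cos(th),.06+.12*np.sin(th),dz),.06);st(th)
im,K,P=shot("side","s3")
cv2.imwrite("pics/s3c.png",cv2.resize(im[150:350,230:480,::-1],None,fx=3,fy=3))
E
```

```text
pre 7.24 [ 0.3964 -0.0828  0.0478] [-0.1 -0.2 -0.7] 0.0213
in False 8.39 [ 0.4538 -0.0671  0.0474] [-0.   0.4 -1. ] 0.0219
0.15 8.92 [ 0.456  -0.0664  0.0704] [-0.2 -0.5 -1.1] 0.0216
0.35 9.47 [ 0.4617 -0.0649  0.0935] [-0.4 -0.7 -0.8] 0.0214
```

View pics/s3c.png

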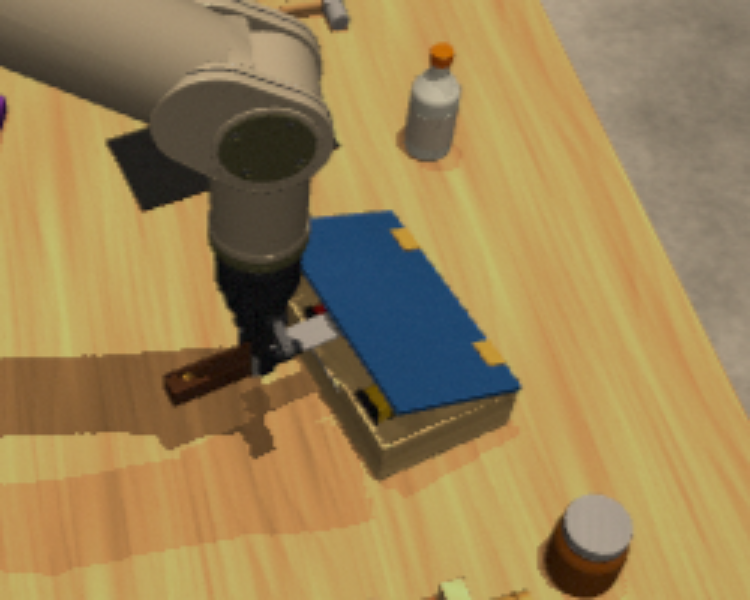

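The lid is rising on the blade, about 0.3 rad, with fingers clear. Red is in the left half (crop (316,310)) and yellow in the right (375,402). I continue the arc.

```bash
python3 - <<'E'
from h import *
dz=-.008
def st(t):
    o=get_obs();print(t,round(o["time"],2),o["ee_pos"].round(4),o["force"].round(1),round(o["gripper_width"],4))
for th in(.7,1.05,1.4,1.7,1.85,1.95):
    r=servo_line(tip2tcp(.075-.12*np.cos(th),.06+.12*np.sin(th),dz),.12,until_force=12 if th>1.6 else None);st((th,r))
    if r:break
im,K,P=shot("side","s4")
cv2.imwrite("pics/s4c.png",cv2.resize(im[100:320,230:480,::-1],None,fx=3,fy=2.7))
E
```

```text
(0.7, False) 10.02 [ 0.4813 -0.0595  0.129 ] [ 0.   0.3 -1.2] 0.0216
(1.05, False) 10.52 [ 0.5118 -0.0512  0.1554] [-0.8  0.  -1.5] 0.0218
(1.4, False) 11.02 [ 0.5496 -0.041   0.1697] [ 0.1 -0.7 -0.7] 0.0217
(1.7, False) 11.47 [ 0.5842 -0.0316  0.1706] [-0.2 -0.2 -0.8] 0.0222
(1.85, False) 11.77 [ 0.6013 -0.0267  0.1671] [ 0.3 -0.6 -1.4] 0.0216
(1.95, False) 12.02 [ 0.6061 -0.0268  0.1612] [-27.9  -6.1   5. ] 0.0216
```

View pics/s4c.png

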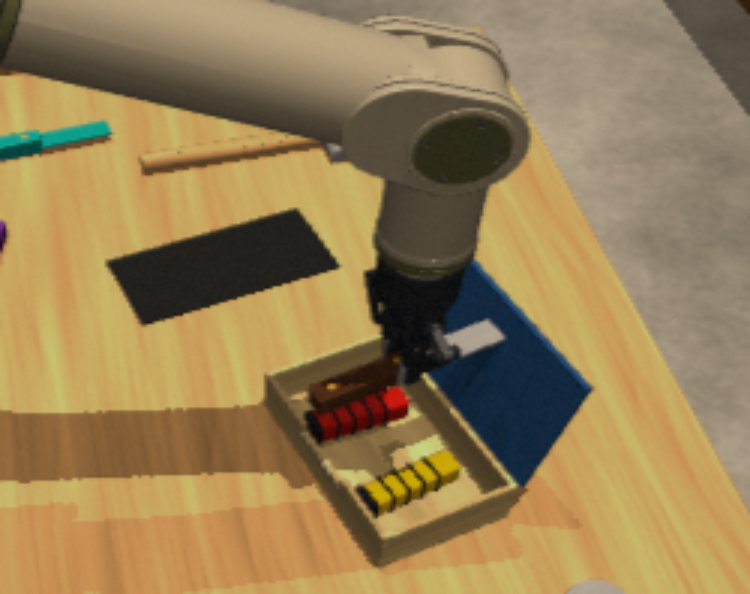

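The lid leans back at its stop (28 N at the blade). I back off and lay the scraper on the mat.

```bash
python3 - <<'E'
from h import *
def st(t):
    o=get_obs();print(t,round(o["time"],2),o["ee_pos"].round(4),o["force"].round(1),round(o["gripper_width"],4))
p=get_obs()["ee_pos"]
servo_line(p+(cw(-.07,0,0)-cw(0,0,0))+[0,0,.02],.2);st("off")
c,s=np.cos(np.radians(13.2)),np.sin(np.radians(13.2))
g=np.array([.4969-.010*c,.3069-.010*s])
reach([*g,.07],q(13.2));st("above")
shot("side","s5")
r=servo_line([*g,.0085],.1,until_force=5);st(("down",r))
set_gripper(.06);st("rel")
servo_line([*g,.10],.25)
servo_line([*(g-[.05,.0]),.22],.25);st("up")
im,K,P=shot("wrist","w5")
for nm,lo,hi,z in(("mat",(0,0,0),(179,255,75),.004),("brown",(3,130,60),(16,255,150),.030),("steel",(0,0,110),(179,75,255),.0185)):
    for b in blobs(mask(im,lo,hi),300)[:4]: print(nm,cv2.boundingRect(b),wrect(K,P,b,z))
E
```

```text
off 12.62 [ 0.5385 -0.0452  0.1817] [ 1.5 -0.1 -0.7] 0.0219
above 14.0 [0.4883 0.3032 0.0703] [-0.5 -0.1 -1.3] 0.0216
('down', True) 14.64 [0.4868 0.3038 0.0095] [0.7 0.3 4.5] 0.0217
rel 15.09 [0.4861 0.3038 0.0096] [-0.3 -0.6 -0. ] 0.0599
up 16.27 [0.4368 0.3043 0.219 ] [-0.3  0.1 -1.4] 0.0602
mat (0, 304, 633, 176) [679.3 358.3 846.  268.  -76.7]
mat (249, 137, 124, 219) [496.4 306.8 247.4 118.7  13.2]
mat (0, 236, 62, 98) [600.   16.2 118.6  50.7  11.3]
mat (616, 69, 24, 72) [280.1 566.6  61.7  18.2   8.5]
brown (299, 193, 24, 79) [462.  298.8  79.2  22.5  13.2]
brown (298, 163, 25, 27) [408.2 286.4  23.8  22.1  13.2]
steel (297, 266, 29, 78) [545.5 317.9  93.2  29.6  13.3]
steel (608, 404, 32, 76) [649.  741.4 127.5  37.5  29.1]
```

```bash
python3 - <<'E'
from h import *
reach([.49,-.34,.24],q(5))
im,K,P=shot("wrist","w6");print(get_obs()["time"])
reach(cw(-.03,.05,.23),q(CY))
im2,K2,P2=shot("wrist","w7");print(get_obs()["time"])
for c in blobs(mask(im2,(172,130,60),(179,255,255),2)|mask(im2,(0,170,90),(4,255,255),2),20):print("red",cv2.boundingRect(c),wrect(K2,P2,c,.030))
for c in blobs(mask(im,(3,130,50),(15,255,230)),300)[:4]:print("base",cv2.boundingRect(c),wrect(K,P,c,.012))
cv2.imwrite("pics/c7.png",np.hstack([cv2.resize(i[:,:,::-1],(400,300)) for i in(im,im2)]))
E
```

```text
18.675
20.0833
red (312, 265, 29, 23) [632.2  36.4  28.7  24.5 -79.3]
red (317, 192, 31, 18) [553.7  21.2  28.8  16.3 -79. ]
red (316, 213, 30, 15) [572.8  24.9  28.8  13.8 -79.1]
red (315, 231, 29, 14) [590.6  28.4  28.3  13.8 -75.2]
red (314, 248, 29, 14) [608.9  32.   28.7  13.7 -79.2]
base (284, 180, 76, 54) [ 497.9 -338.3   79.4   57.3  -84.9]
base (282, 126, 80, 42) [ 436.4 -343.6   79.2   39.7  -84.9]
base (286, 242, 72, 56) [ 570.1 -331.8   79.3   67.1  -84.9]
base (323, 360, 57, 60) [ 731.5 -283.2   88.8   73.7   11.9]
```

View pics/c7.png

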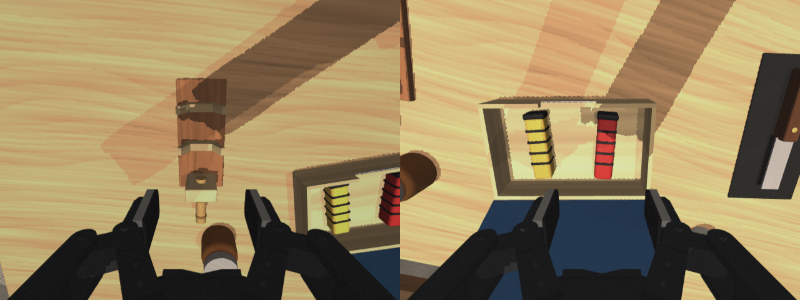

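```bash
python3 - <<'E'
import cv2
im=cv2.imread("pics/w6.png");cv2.imwrite("pics/w6c.png",cv2.resize(im[115:355,260:380],None,fx=2.5*2,fy=2.5,interpolation=cv2.INTER_CUBIC))
E
```

```text
(no output)
```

View pics/w6c.png

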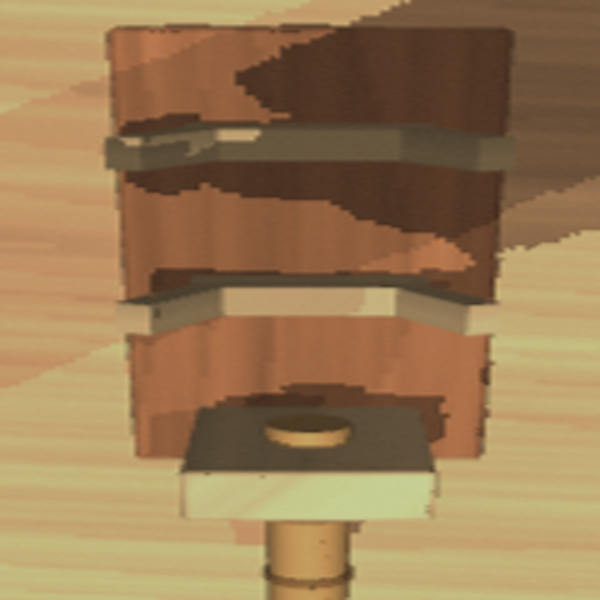

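```bash
python3 - <<'E'
from h import *
def st(t):
    o=get_obs();print(t,round(o["time"],2),o["ee_pos"].round(4),o["force"].round(1),round(o["gripper_width"],4))
g=[.5896,.0281]
set_gripper(.055)
reach([*g,.11],q(10.9))
servo_line([*g,.013],.12,until_force=8);st("down")
set_gripper(0,60);st("grip")
servo_line([*g,.16],.15);st("up")
E
```

```text
down 21.83 [0.5902 0.028  0.0138] [ 0.6 -0.4 -0.6] 0.0548
grip 22.18 [0.5903 0.0281 0.0139] [-0.5 -1.1  5.6] 0.0289
up 23.32 [0.5891 0.0282 0.1591] [-0.   0.3 -1.2] 0.0287
```

```bash
python3 - <<'E'
from h import *
# camera pose at w6: reconstruct from commanded pose
K,P=cam("wrist",{"eef_rot":q(5),"ee_pos":np.array([.49,-.34,.24])})
f=lambda pts,z:(cast(K,P,[(u/5+260,v/2.5+115) for u,v in pts],z)*1000).round(1).tolist()
print("s2 floor front L,R / back L,R",f([(224,288),(397,288),(221,315),(395,315)],.03))
print("s1 floor back L,R, front",f([(217,160),(400,160),(217,130),(400,130)],.03))
print("cheek2 ends top front/back L,R",f([(122,304),(494,304),(130,333),(490,333)],.054))
print("cheek1",f([(105,138),(514,138),(107,170),(513,168)],.054))
print("shaft sides near top",f([(266,540),(350,540)],.045))
print("base near corners",f([(107,30),(514,30),(137,457),(484,457)],.012))
E
```

```text
s2 floor front L,R / back L,R [[518.7, -354.7], [515.6, -319.3], [530.4, -354.5], [527.3, -318.5]]
s1 floor back L,R, front [[466.4, -359.7], [463.3, -324.1], [454.9, -360.6], [451.8, -325.3]]
cheek2 ends top front/back L,R [[519.2, -373.2], [512.9, -301.9], [530.9, -371.0], [524.8, -301.2]]
cheek1 [[456.2, -379.6], [449.7, -305.9], [467.7, -378.6], [460.5, -304.7]]
shaft sides near top [[627.7, -337.1], [626.1, -318.9]]
base near corners [[420.5, -385.5], [413.6, -305.9], [607.6, -369.3], [600.7, -289.6]]
```

```bash
python3 - <<'E'
from h import *
def st(t):
    o=get_obs();print(t,round(o["time"],2),o["ee_pos"].round(4),o["force"].round(1),round(o["gripper_width"],4))
g=[.4911,-.3396];Q=q(5.05)
reach([*g,.13],Q);st("above")
servo_line([*g,.065],.12);pause(.2)
servo_line([*g,.0365],.04,until_force=5);st("down")
set_gripper(.05);st("rel")
servo_line([*g,.16],.2)
servo_line([g[0]-.0,g[1],.24],.2);st("up")
im,K,P=shot("wrist","w8")
for c in blobs(mask(im,(172,130,60),(179,255,255),2)|mask(im,(0,170,90),(4,255,255),2),20):print("red",cv2.boundingRect(c),wrect(K,P,c,.056))
cv2.imwrite("pics/w8c.png",cv2.resize(im[115:355,220:420,::-1],None,fx=2.5*1.2,fy=2.5,interpolation=cv2.INTER_CUBIC))
E
```

```text
above 24.74 [ 0.4922 -0.3382  0.1298] [ 0.2  0.8 -0.7] 0.029
down 26.27 [ 0.4907 -0.3393  0.0379] [-1.3  1.   6.8] 0.0287
rel 26.61 [ 0.4903 -0.3389  0.0373] [ 0.1 -0.8 -0.8] 0.0502
up 27.92 [ 0.4909 -0.3393  0.2391] [ 0.2  0.2 -0.2] 0.0499
red (309, 241, 30, 24) [ 531.4 -333.2   28.3   23.8  -85. ]
red (308, 162, 30, 17) [ 452.6 -341.2   26.2   14.2  -85. ]
red (308, 223, 32, 14) [ 508.1 -335.4   29.3   12.9  -85. ]
red (310, 185, 28, 14) [ 471.9 -338.6   24.7   12.   -85. ]
red (308, 205, 29, 14) [ 490.7 -338.3   26.2   12.5  -85. ]
```

View pics/w8c.png

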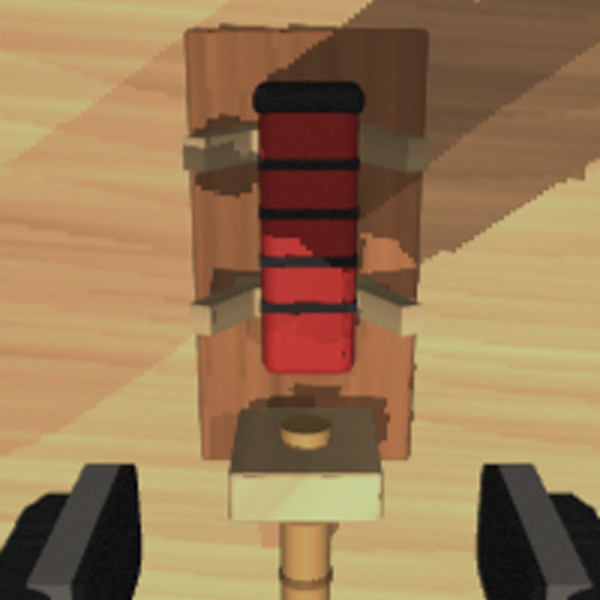

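The grip sits in both saddles, centred within about 2 mm and in line with the shaft. One last overview before handing in.

```bash
python3 - <<'E'
from h import *
im,K,P=shot("side","s9");o=get_obs();print(o["time"],o["force"].round(1))
cv2.imwrite("pics/s9c.png",cv2.resize(im[100:430,180:480,::-1],None,fx=1.8,fy=1.8))
E
```

```text
28.0167 [-0.1  0.3  0. ]
```

View pics/s9c.png

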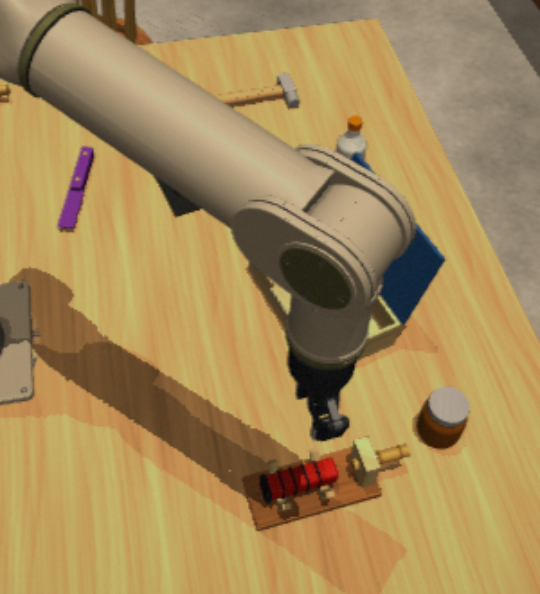

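The lid stands open at the rear. The red grip is in the cradle, the jar, glue and hammer are in place, and the gripper is clear.

```bash
python3 -c "
from plant import *
close_job();print(get_obs()['time'])"
```

```text
the job is handed in; nothing more can be done
the job is handed in; nothing more can be done
```

The job is done and handed in at about 28 s of robot time, against the 59 s limit. No verdict is reported.

**What I did:**
- **Lid:** I picked up the wooden scraper, slid its blade about 30 mm into the slot and swung the blue lid along its arc with the blade only. It went back to its stop, where the wrist force read about 28 N.
- **Scraper:** I laid it back on the mat.
- **Red grip:** I lifted it out of the left half of the case and laid it in the cradle. The yellow grip was not touched.

**Last checks:**
- **Scraper:** the wrist picture shows it flat on the mat, in line with the mat at 13.2°.
- **Red grip:** it lies in both saddles, upright and aligned to the cradle (5.0°). It is within about 2 mm of midway and about 1.5 mm off the cradle's centre line.
- **Rest of the scene:** the final side view shows the lid open, and the jar, glue bottle and hammer looking as they did at the start. The arm hid much of the case and mat in that view. The yellow grip was last seen in its place before I lifted the red one.

**Disagreements:**
- The scene and side cameras differed by about 5 mm on the case position, so I used their average.
- One rough estimate of the cradle position, from its base edge, was 3 to 9 mm off. I used the saddle edges instead, which showed the right 64 mm spacing and agreed with the shaft.
- The blade tip seemed to droop about 2 to 3 mm in the grip, so I aimed 1.5 mm higher at the slot.

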